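# Set the sharpener to speed 5 and start it

### The arm

A 6-joint arm with a two-finger parallel gripper is mounted at the origin on the work surface. World frame = base frame: x ahead of the robot, y to its left, z up, the work surface at z = 0. Lengths are in m, angles in degrees, forces in N, time in s.
With the tool pointing down it reaches from about 0.25 to 0.8 m from the base axis. Payload 8.5 kg.
Tool frame: the origin (TCP) lies at the very end of the fingers, on their centre line; the grasp point (between the pads) lies behind it (robot.hold_point_z is the z of the grasp point in the tool frame, in m); z points along the fingers, y is the line along which they close (so a half turn about z gives the same grasp; the last joint's range is limited). The gripper opens to 85 mm and grips with 20 to 120 N. Pads are 22 mm wide; open, the fingers measure 114 mm over their backs; the gripper's body (76 mm by 85 mm) begins 54 mm behind the grasp point. The pads swing forward as they close: fully open they stand 13 mm farther back than shut.
Start: joints at [0, 13.648, -0.773, 75.585, 0, 90], TCP at [0.525, -0, 0.196] pointing down, gripper open.
Joint ranges: [-152.45, 152.45], [-59.26, 108.67], [-65.41, 83.53], [-104.44, 129.93], [-82.83, 76.93], [-180, 180]. Speed limits (degrees/s): [127.2, 127.2, 159.86, 180, 180, 180].

### API

Orientations are given as [roll, pitch, yaw] about the fixed x, y, z axes, in that order (R = Rz(yaw) Ry(pitch) Rx(roll)).
In Python, from station import status, grab_frame, ticket, robot gives the robot as it stands.
- The arm moves only by the tool send_rows, never from a script. Its argument "commands" is a list of rows, each a list of 3 entries, a list of its own where there are three numbers: the gripper command: -1 is fully open, 1 is shut, values between are in proportion, then the shift along the tool's x, y, z in m, then the turn, a rotation vector about the tool's x, y, z in rad. A call has 1 to 5 rows; each row shifts and turns the commanded pose from where the row before left it, along the tool's axes as they then stand; what a row does not reach is not made up. A row lasts 1/12 s, in which the tool goes at most 41.7 mm and 7.16 degrees, less where a joint would pass 70% of its speed; a pose out of reach is approached as far as the arm can. A call with a gripper value outside its range is refused whole. The fingers move at their own pace and stop on an object; the grip force is fixed at half the most. Time passes only in rows, so rows that do not move let the fingers close. It gives the time, the measured TCP pose, the force, the opening and the grip force at its end, in the units of the state.
- status.state(): the state, without advancing time (a new reading comes with each control period).
- grab_frame(name): name is "scene" or "side" or "wrist"; returns a dict with "frame" (420x560x3 uint8, blue, green, red), "z_map" (420x560 float32, m along the optical axis (not along the pixel's ray), 0 where there is no reading), "vfov" (degrees; the focal length in pixels is half the picture's height over the tangent of half this angle, whatever the lens; pixels are square), "cx", "cy" (the principal point, pixels), "pose" (4x4, takes a point from camera to world coordinates). Camera axes: x right, y up, looking along -z (the intrinsics and any distortion apply to the point x, -y, -z); pixel columns grow to the right and rows downward; lengths in m; the calibration is good to about 2 mm. The wrist camera is an equidistant fisheye: a pixel r from the principal point sees the ray r / f radians off the axis. A picture is of the moment at which its call begins.
- ticket.finish_job(): hands the job in; it is judged then, once.
The state is a dict: "t": time; "q": joint angles; "joint_vel": joint speeds; "effort": joint torques, N m; "ee_pos": TCP position; "tool_rot": TCP orientation; "contact_force": force on the tool from outside, world axes, zero at the start; "ft_torque": the same for the moment, N m; "grip_width": finger opening in m; "finger_force": force on a finger pad.
Only numpy, scipy, OpenCV 4.12 (cv2) and the standard library are available. Lean on these libraries where they do the work, as an engineer would, in place of code of your own. Each camera call takes 0.05 s, during which the arm holds its last target. There are 200 camera calls.

### The job

Get the wet-stone sharpener running for the chisel: with a fingertip, and without gripping it, push its speed selector round click by click to speed 5, the fifth of the seven dots counted from the smallest, so that it rests in that click. Then press the green start button fully in and let it come back out. Do not press start while the selector is at any other speed, do not press the red stop button, and leave the honing guide, chisel, wooden block and mallet where they are.

Things in the scene. Friction and masses are not known exactly. Their poses are not given: they have to be found in the camera images.
- sharpener: Green wet-stone sharpener, fixed on the bench, 410 x 320 mm. Origin on the bench under it; -x is its front (operator), +y operator's left. Deck 115 mm high; tub and stone to 143 mm, centred at x +85 mm, r 118; tool-rest bar 171 mm high at x +125. Control panel x -190 to -70 mm, 94 mm high in front to 115, sloping 10 deg down to the operator; at x -130: selector y +70, start y -36, stop y -100.
- speed_selector (a joint): Selector angle (rad), growing clockwise seen from above. 7 clicks 30 deg apart: speed 1 at 0 (pointer to machine's +y), 4 at 1.571 (machine's +x), 5 at 2.094, 7 at 3.142 (-y); stops just past 1 and 7. White dots 42 mm from the axis, smallest at 1, biggest at 7. Leaving a click takes 0.085 N m (3.5 N at 24 mm); past half way it snaps by itself into the next click and stays. Starts at 1, 2 or 3.
- selector_knob: Selector handle. Origin on its axis at the panel's surface; z = panel's normal, x = along the white pointer, turning with it. Silver skirt r 32 mm, to 9 mm above the panel; on it a black bar 60 mm long (x -30 to 30), 14 mm wide (y -7 to 7), 9 to 33 mm above the panel. Clockwise: push the bar's +y flank near the pointer end (or -y flank near the tail). Light to turn; not to be forced or squeezed.
- start_button (a joint): Travel of the green start button (m): 0 out, 0.006 fully in. Springs back; 1.5 N starts it moving, 5 N holds it fully in.
- start_button_top (a point): Centre of the top face of the green start button, 26 mm across; z is the panel's normal, it is pressed along -z. It stands 10 mm proud of its black collar (42 mm across), 22 mm above the panel.
- stop_button (a joint): Travel of the red stop button (m): 0 out, 0.006 fully in. Not to be pressed.
- stop_button_top (a point): Centre of the top face of the red stop button, 30 mm across, 64 mm to the operator's right of the start button.
- honing_guide: Loose small aluminium honing guide, 32 x 44 x 20 mm, standing on the deck left of the stone, behind the selector. Origin under its middle. Leave alone.
- chisel: Loose bench chisel lying on the bench to the left of the machine, 295 mm long (handle to its -x), 28 mm high. Origin near the ferrule, on the bench. Leave alone.
- mortise_block: Loose pale wooden block with a mortise and red painted faces, 150 x 66 x 45 mm, on the bench to the right of the machine. Origin under its middle. Leave alone.
- mallet: Loose wooden mallet lying on the bench to the right of the block, 280 mm long along its x, head 60 x 115 x 75 mm at +x. Origin on the bench near the middle of its length. Leave alone.

How it is judged:
By the outcome, as a careful person would: the job done as asked, in the order asked, and still so for the second after the job is handed in, with the robot touching nothing.
It also fails if it takes over 54 s, if anything falls off the work surface, if the arm or the gripper's body presses on something with over 40 N, if the wrist force passes 120 N, or if a joint passes its speed limit or range.

## Working session

There is one attempt and no reset: what is moved stays moved. The work goes in short steps, Python scripts to look and compute and a tool call to move; the robot and the scene stay as the last step left them, time stands still between calls to the robot, and variables do not carry over. Pictures are saved under pics/ and viewed, at most 10 in all, crops included, and the job is handed in when it is done.

Besides the shell and the picture viewer there is one more tool, called after ">>>" as name(argument=value, ...), one argument or row to a line, values as JSON. send_rows: Moves the arm, as the interface text tells. Its arguments: {"type":"object","properties":{"commands":{"type":"array","items":{"type":"array"}}},"required":["commands"]}

```bash
mkdir -p pics; cat > h.py <<'E'
import numpy as np, cv2
from station import status, grab_frame, ticket, robot
def cloud(f):
    z=f["z_map"]; H,W=z.shape; fl=H/2/np.tan(np.radians(f["vfov"]/2))
    v,u=np.mgrid[:H,:W]; x=(u-f["cx"])/fl*z; y=(v-f["cy"])/fl*z
    P=np.stack([x,-y,-z],-1)@f["pose"][:3,:3].T+f["pose"][:3,3]
    P[z==0]=np.nan
    return P
E
python3 - <<'E'
from h import *
for n in("scene","side"):
    f=grab_frame(n); cv2.imwrite(f"pics/{n}0.png",f["frame"]); np.savez(f"{n}0.npz",**f); print(n,f["pose"].round(3).tolist(),f["vfov"])
s=status.state(); print({k:s[k] for k in("t","ee_pos","tool_rot","contact_force")},robot.hold_point_z)
E
```

```text
scene [[0.08, -0.829, 0.554, 1.053], [0.997, 0.076, -0.031, -0.082], [-0.017, 0.555, 0.832, 0.859], [0.0, 0.0, 0.0, 1.0]] 55.295572973399345
side [[0.938, 0.227, -0.262, 0.223], [-0.346, 0.562, -0.751, -0.889], [-0.023, 0.795, 0.606, 0.792], [0.0, 0.0, 0.0, 1.0]] 54.02737475522488
{'t': 0.1, 'ee_pos': array([5.24574470e-01, 2.59205751e-05, 1.95440056e-01]), 'tool_rot': array([-1.79924679e+02, -1.94235841e-03,  8.99987206e+01]), 'contact_force': array([ 0.18200233, -0.17898337,  0.43619958])} -0.0187
```

View pics/scene0.png

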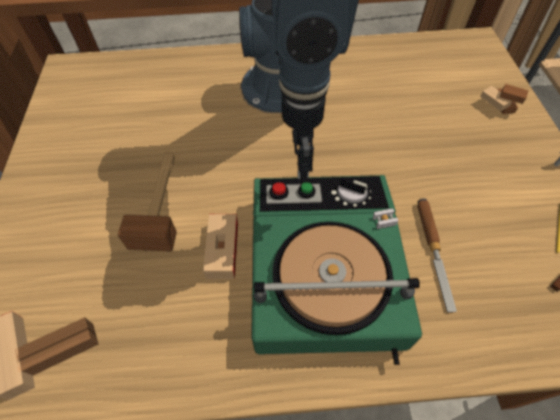

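View pics/side0.png

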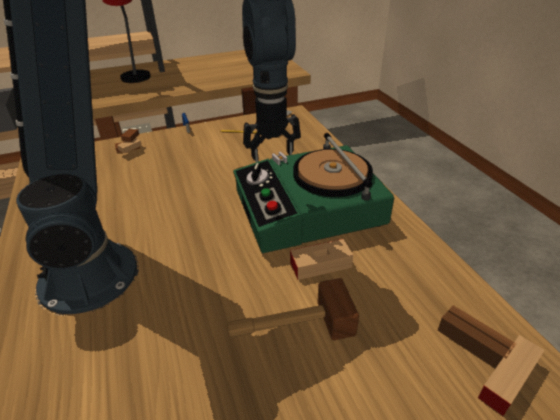

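The selector is at about (352,192) in the scene picture, green start at (307,188), and red stop at (279,189). Next I'll measure them.

```bash
python3 - <<'E'
from h import *
f={n:dict(np.load(f"{n}0.npz")) for n in("scene","side")}
print(f["scene"].keys())
tops={}
for n in f:
    F=f[n];P=cloud(F);b,g,r=[F["frame"][...,i].astype(int) for i in range(3)]
    for c,m in(("red",(r>120)&(g<70)&(b<80)),("green",(g>90)&(r<70)&(b<110)&(g>r+50))):
        k=m&(P[...,2]>.105)&(P[...,2]<.15)&(np.linalg.norm(P[...,:2]-[.53,0],axis=-1)<.2)
        nn,l,st,ce=cv2.connectedComponentsWithStats(k.astype(np.uint8))
        for i in range(1,nn):
            if st[i,4]>15: q=P[l==i]; print(n,c,st[i],q.mean(0).round(4),(q.min(0)).round(4),q.max(0).round(4))
    # deck footprint
    gm=(g>r+15)&(g>b)&(np.abs(P[...,2]-.115)<.005)&(P[...,0]>.4)&(P[...,0]<1.1)
    pts=P[gm][:,:2].astype(np.float32); print(n,'deck',len(pts),np.median(P[gm][:,2]),cv2.minAreaRect(pts))
    # height-based
    k=(P[...,2]>.06)&(P[...,2]<.116)&(P[...,0]>.4)&(P[...,0]<1.1)&(np.abs(P[...,1])<.3)
    print('hull',cv2.minAreaRect(P[k][:,:2].astype(np.float32)))
a=f["scene"]["frame"][165:225,250:400]; a=cv2.resize(a,None,fx=5,fy=5,interpolation=cv2.INTER_CUBIC)
b=f["side"]["frame"][150:225,230:305]; b=cv2.resize(b,(300,300),interpolation=cv2.INTER_CUBIC)
c=np.zeros((600,750,3),np.uint8); c[:300]=a; c[300:,:300]=b; cv2.imwrite("pics/crop0.png",c)
E
```

```text
dict_keys(['frame', 'z_map', 'vfov', 'cx', 'cy', 'pose'])
scene red [273 183  12  10 100] [ 0.5049 -0.0432  0.1278] [ 0.491  -0.0563  0.1229] [ 0.5169 -0.0304  0.1322]
scene green [302 183  10   8  67] [0.5085 0.0204 0.1279] [0.4966 0.0099 0.124 ] [0.52   0.0305 0.1338]
scene deck 8290 0.11487392580824413 ((0.6718987226486206, 0.045498788356781006), (0.31399664282798767, 0.3581635653972626), 86.61918640136719)
hull ((0.6506798267364502, 0.047535769641399384), (0.3201879858970642, 0.40288853645324707), 86.5472412109375)
side red [267 201  10   7  53] [ 0.5006 -0.0446  0.1289] [ 0.4886 -0.0569  0.1235] [ 0.513  -0.031   0.1319]
side green [262 189   7   5  25] [0.5041 0.0191 0.1292] [0.4954 0.0101 0.1258] [0.5126 0.028  0.1317]
side deck 2334 0.11605949342622729 ((0.6721935272216797, 0.04271116107702255), (0.31607064604759216, 0.3526775538921356), 87.21510314941406)
hull ((0.6488051414489746, 0.04680095613002777), (0.32449567317962646, 0.3987274169921875), 86.60826873779297)
```

View pics/crop0.png

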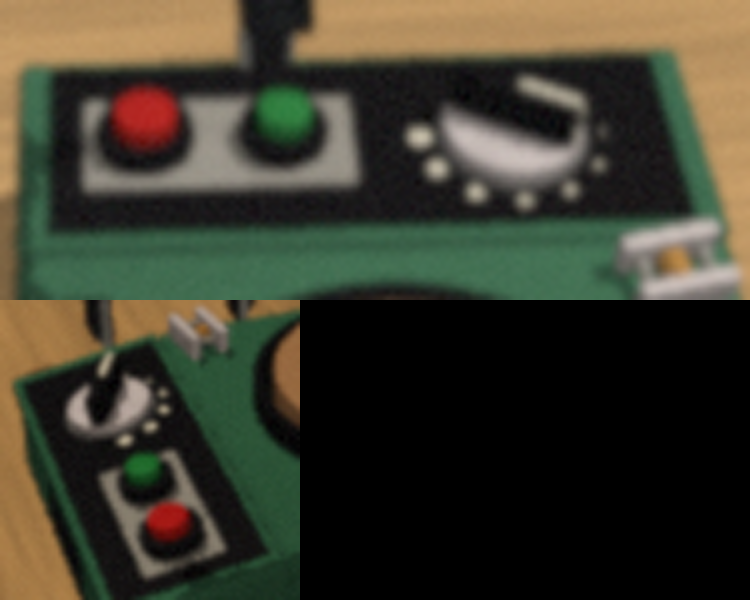

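Seen from above, the selector's white pointer points toward machine +y and slightly +x, so it looks like speed 1 or 2. I'll lift, shut the gripper and look with the wrist camera.

>>> send_rows(
  commands=[
    [1, [0, 0, -0.04], [0, 0, 0]],
    [1, [0, 0, -0.04], [0, 0, 0.12]],
    [1, [0.03, -0.03, -0.02], [0, 0, -0.12]],
    [1, [0.03, -0.03, 0], [0, 0, 0]],
    [1, [0, 0, 0], [0, 0, 0]],
  ],
)

```text
t: 0.52
ee_pos: [0.469, 0.0621, 0.2954]
tool_rot: [180.0, -0.1, 90.1]
contact_force: [2.0, -0.6, 0.1]
grip_width: 0.0258
finger_force: 0.0
```

```bash
python3 - <<'E'
from h import *
f=grab_frame("wrist"); np.savez("w0.npz",**f)
cv2.imwrite("pics/w0.png",f["frame"]); print(f["vfov"],f["cx"],f["cy"],f["pose"].round(3).tolist()); s=status.state(); print(s["t"],s["ee_pos"],s["tool_rot"],s["grip_width"],s["q"])
E
```

```text
65.70646984690485 278.8721608161907 215.79341378287788 [[1.0, -0.002, -0.002, 0.469], [0.003, 0.955, 0.298, 0.138], [0.001, -0.298, 0.955, 0.474], [0.0, 0.0, 0.0, 1.0]]
0.5667 [0.47052964 0.0608075  0.29470334] [ 1.79948778e+02 -2.86506010e-02  9.01594605e+01] 0.01758803896477927 [7.34776282e+00 7.75334330e+00 6.06789011e+00 8.82601426e+01
 2.20159899e-02 9.71883256e+01]
```

View pics/w0.png

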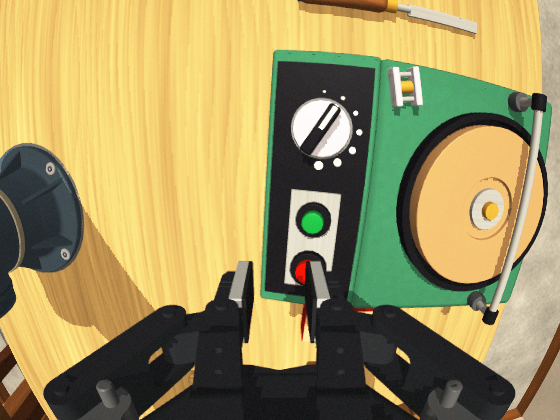

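The wrist view shows the selector at (322,128) with its pointer about 30° clockwise from +y, which is speed 2, and the green button at (313,221). I'll fit the machine pose to the dots and button.

```bash
cat >> h.py <<'E'
from scipy.spatial.transform import Rotation as R
from scipy.optimize import least_squares
t10=np.radians(10)
Rp=R.from_euler('y',-10,degrees=True).as_matrix()  # panel->machine: z=(-s,0,c)
PZ=.094+.060*np.tan(t10)
def panel(p,yo):  # point on panel frame (relative to x=-130,y=yo) to machine
    return np.array([-.130,yo,PZ])+Rp@np.asarray(p,float)
def proj(f,X):
    p=f["pose"]; c=p[:3,:3].T@(X-p[:3,3]); v=np.array([c[0],-c[1],-c[2]])
    fl=210/np.tan(np.radians(f["vfov"]/2)); th=np.arctan2(np.hypot(*v[:2]),v[2])
    return np.array([f["cx"],f["cy"]])+fl*th*v[:2]/np.hypot(*v[:2])
def M2W(m,X): return np.array([m[0],m[1],0])+R.from_euler('z',m[2]).as_matrix()@X
def blobs(mask,box):
    k=np.zeros(mask.shape,np.uint8); u0,v0,u1,v1=box; k[v0:v1,u0:u1]=mask[v0:v1,u0:u1]
    n,l,st,ce=cv2.connectedComponentsWithStats(k); return [(st[i,4],ce[i]) for i in range(1,n) if st[i,4]>3]
E
python3 - <<'E'
from h import *
f=dict(np.load("w0.npz")); im=f["frame"].astype(int)
wb=blobs(im.min(-1)>140,(285,80,372,178)); print([(a,c.round(1)) for a,c in wb])
gb=max(blobs((im[...,1]>im[...,2]+60)&(im[...,1]>110),(295,200,332,242)),key=lambda x:x[0]); print(gb)
P=cloud(f)
k0=np.array([322,128.])
D=sorted([c for a,c in wb if a<120 and np.hypot(*(c-k0))>33],key=lambda c:np.arctan2(c[0]-k0[0],-(c[1]-k0[1]))); print(len(D))
dots=[panel([.042*np.sin(a),.042*np.cos(a),0],.070) for a in np.radians(np.arange(0,181,30))]
def res(m):
    r=[proj(f,M2W(m,X))-c for X,c in zip(dots,D)] if len(D)==7 else []
    r.append(proj(f,M2W(m,panel([0,0,.020],-.036)))-gb[1])
    return np.concatenate(r)
s=least_squares(res,[.65,.047,-.059],x_scale=[.01,.01,.01]); print(s.x,np.degrees(s.x[2]),s.fun.round(1))
for n,p,y in(("knob",[0,0,0],.07),("start",[0,0,.022],-.036),("stop",[0,0,.022],-.1)): print(n,M2W(s.x,panel(p,y)))
np.save("m.npy",s.x)
E
```

```text
[(np.int32(9), array([324.,  91.])), (np.int32(13), array([342.6,  97.6])), (np.int32(2193), array([322.1, 126.1])), (np.int32(22), array([355.2, 112.7])), (np.int32(31), array([358.6, 131.7])), (np.int32(43), array([352., 150.])), (np.int32(54), array([336.8, 162. ])), (np.int32(68), array([318.1, 165. ]))]
(np.int32(386), array([312.06476684, 222.05958549]))
7
[0.65873499 0.09135179 0.30848816] 17.67506963249392 [-10.9 -65.4   2.6   8.2   1.1  11.1  -1.5  12.6  -4.9  12.6  -7.7  10.6
  -8.7   7.7  29.9   4. ]
knob [0.51361851 0.11857694 0.10457962]
start [0.54216216 0.01642091 0.12624539]
stop [ 0.56159374 -0.04455789  0.12624539]
```

```bash
cat > fit.py <<'E'
from h import *
f=dict(np.load("w0.npz")); im=f["frame"].astype(int)
D=np.array([[324,91],[342.6,97.6],[355.2,112.7],[358.6,131.7],[352,150],[336.8,162],[318.1,165]])
G=np.array([312.06,222.06])
dots=[panel([.042*np.sin(a),.042*np.cos(a),0],.070) for a in np.radians(np.arange(0,181,30))]
def res(m):
    r=[proj(f,M2W(m,X))-c for X,c in zip(dots,D)]
    r.append(proj(f,M2W(m,panel([0,0,.020],-.036)))-G)
    return np.concatenate(r)
s=least_squares(res,[.65,.047,-.059],x_scale=[.01,.01,.01]); print(s.x,np.degrees(s.x[2]),s.fun.round(1))
for n,p,y in(("knob",[0,0,0],.07),("start",[0,0,.022],-.036),("stop",[0,0,.022],-.1)): print(n,M2W(s.x,panel(p,y)))
np.save("m.npy",s.x)
P=cloud(dict(np.load("scene0.npz")))
# pointer: white vs skirt; knob bar dark region inside skirt
u,v=np.meshgrid(np.arange(560),np.arange(420)); k=(np.hypot(u-322,v-127)<26)&(im.max(-1)<110)
uv=np.stack([u[k],v[k]],1).astype(np.float32); print(k.sum(),cv2.minAreaRect(uv))
for th in(0,30,60):
    a=np.radians(th);print(th,[proj(f,M2W(s.x,panel([r*np.sin(a),r*np.cos(a),.033],.07))).round(1) for r in(-.03,0.,.03)])
E
python3 fit.py
```

```text
[ 0.64289411  0.04868057 -0.06183564] -3.542921293916303 [ 0.3  0.5 -0.1  0.5 -0.1  0.2 -0.2  0.1 -0.3 -0.4  0.2 -0.6  0.3 -0.7
  0.   0.3]
knob [0.5174683  0.1265803  0.10457962]
start [0.50710494 0.02101896 0.12624539]
stop [ 0.50314998 -0.04285872  0.12624539]
498 ((321.5413818359375, 126.83190155029297), (13.225812911987305, 51.361900329589844), 34.875328063964844)
0 [array([317.7, 157.1]), array([320.1, 128.6]), array([322.3, 100. ])]
30 [array([303.7, 152. ]), array([320.1, 128.6]), array([336.6, 105.1])]
60 [array([294.1, 140.7]), array([320.1, 128.6]), array([346.4, 116.7])]
```

Good fit, under 0.7 px residual, and the selector is at speed 2. Next I'll write a helper that turns a panel-frame target pose into rows.

```bash
cat > go.py <<'E'
# usage: go.py theta_deg  r gap height n : finger pushing pose at knob angle; rows from measured pose
import sys; from h import *
m=np.load("m.npy"); Rw=R.from_euler('z',m[2]).as_matrix()@Rp
def pose(th,r,gap,h):
    a=np.radians(th);p=np.array([np.sin(a),np.cos(a),0]);y=np.array([-np.cos(a),np.sin(a),0])
    X=M2W(m,panel(r*p+(.018+gap)*y+[0,0,h],.07)); return X,Rw@np.column_stack([y,p,[0,0,-1]])
def rows(p0,R0,X,Rt,n):
    rv=R.from_matrix(R0.T@Rt).as_rotvec()/n
    for i in range(n):
        d=R0.T@((X-p0)/(n-i)); print([1,d.round(4).tolist(),rv.round(3).tolist()]); p0=p0+R0@d; R0=R0@R.from_rotvec(rv).as_matrix()
def cur():
    s=status.state(); return np.array(s["ee_pos"]),R.from_euler('xyz',s["tool_rot"],degrees=True).as_matrix()
def topanel():
    p,Rc=cur(); k=M2W(m,panel([0,0,0],.07)); q=Rw.T@(p-k); print("panel pos mm",(q*1e3).round(1),"F panel",(Rw.T@status.state()["contact_force"]).round(2))
if __name__=="__main__":
    topanel(); th,r,g,h=map(float,sys.argv[1:5]); X,Rt=pose(th,r,g,h); print(X.round(4),R.from_matrix(Rt).as_euler('xyz',degrees=True).round(1)); rows(*cur(),X,Rt,int(sys.argv[5]))
E
python3 go.py 30 .019 .015 .10 10
```

```text
panel pos mm [ -9.1 -68.5 194.7] F panel [ 0.39 -1.24 -0.14]
[0.4834 0.1617 0.1997] [175.    8.6 146.1]
[1, [0.0101, 0.0013, 0.0095], [-0.015, -0.01, -0.098]]
[1, [0.01, 0.0021, 0.0094], [-0.015, -0.01, -0.098]]
[1, [0.0098, 0.003, 0.0094], [-0.015, -0.01, -0.098]]
[1, [0.0096, 0.0038, 0.0093], [-0.015, -0.01, -0.098]]
[1, [0.0093, 0.0046, 0.0093], [-0.015, -0.01, -0.098]]
[1, [0.0089, 0.0053, 0.0093], [-0.015, -0.01, -0.098]]
[1, [0.0084, 0.006, 0.0093], [-0.015, -0.01, -0.098]]
[1, [0.0079, 0.0067, 0.0093], [-0.015, -0.01, -0.098]]
[1, [0.0073, 0.0073, 0.0094], [-0.015, -0.01, -0.098]]
[1, [0.0066, 0.0078, 0.0094], [-0.015, -0.01, -0.098]]
```

>>> send_rows(
  commands=[
    [1, [0.01, 0.001, 0.0095], [-0.015, -0.01, -0.098]],
    [1, [0.01, 0.002, 0.0095], [-0.015, -0.01, -0.098]],
    [1, [0.01, 0.003, 0.0095], [-0.015, -0.01, -0.098]],
    [1, [0.0095, 0.004, 0.0095], [-0.015, -0.01, -0.098]],
    [1, [0.0095, 0.0045, 0.0095], [-0.015, -0.01, -0.098]],
  ],
)

```text
t: 0.98
ee_pos: [0.4787, 0.1097, 0.2445]
tool_rot: [176.6, 3.8, 118.2]
contact_force: [0.1, 0.2, 0.2]
grip_width: 0.0001
finger_force: 0.0
```

>>> send_rows(
  commands=[
    [1, [0.009, 0.0055, 0.009], [-0.015, -0.01, -0.098]],
    [1, [0.0085, 0.006, 0.009], [-0.015, -0.01, -0.098]],
    [1, [0.008, 0.0065, 0.009], [-0.015, -0.01, -0.098]],
    [1, [0.0075, 0.0075, 0.009], [-0.015, -0.01, -0.098]],
    [1, [0.0065, 0.008, 0.009], [-0.015, -0.01, -0.098]],
  ],
)

```text
t: 1.4
ee_pos: [0.4849, 0.1606, 0.1985]
tool_rot: [175.3, 8.8, 146.2]
contact_force: [-0.3, -0.0, 0.5]
grip_width: 0.0003
finger_force: 0.0
```

>>> send_rows(
  commands=[
    [1, [0, 0, 0], [0, 0, 0]],
    [1, [0, 0, 0], [0, 0, 0]],
    [1, [0, 0, 0], [0, 0, 0]],
  ],
)

```text
t: 1.65
ee_pos: [0.485, 0.16, 0.1998]
tool_rot: [175.3, 8.7, 145.7]
contact_force: [0.8, 0.1, 0.6]
grip_width: -0.0001
finger_force: 0.0
```

```bash
python3 go.py 30 .019 .015 .04 3;  python3 - <<'E'
from h import *
f=grab_frame("wrist"); np.savez("w1.npz",**f); cv2.imwrite("pics/w1.png",f["frame"]); print(status.state()["grip_width"],status.state()["q"])
E
```

```text
panel pos mm [-17.4  31.4  99.8] F panel [0.86 0.18 0.44]
[0.4938 0.1611 0.1407] [175.    8.6 146.1]
[1, [0.0008, 0.0003, 0.0199], [-0.002, 0.001, -0.002]]
[1, [0.0008, 0.0003, 0.0199], [-0.002, 0.001, -0.002]]
[1, [0.0008, 0.0002, 0.0199], [-0.002, 0.001, -0.002]]
-0.00034194998687084695 [ 21.24481892   4.99959017 -11.88402606  64.25275229  -4.46856645
  54.78810854]
```

View pics/w1.png

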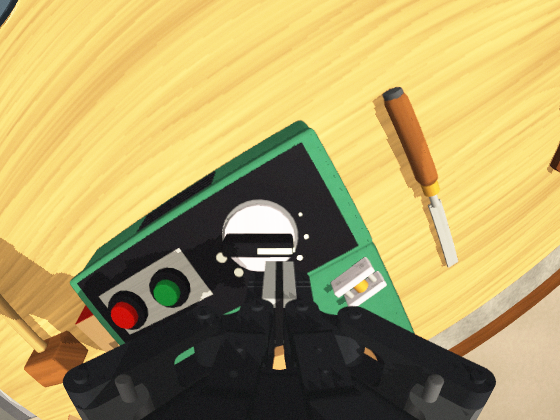

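The bar lies level in the picture at about (258,245) with the pointer to the right, so the tool is aligned. The fingertip is at (280,268). Descending on the clear side of the +y flank.

>>> send_rows(
  commands=[
    [1, [0.0008, 0.0003, 0.02], [-0.002, 0.001, -0.002]],
    [1, [0.0008, 0.0003, 0.02], [-0.002, 0.001, -0.002]],
    [1, [0.0008, 0.0003, 0.02], [-0.002, 0.001, -0.002]],
    [1, [0, 0, 0.014], [0, 0, 0]],
    [1, [0, 0, 0.01], [0, 0, 0]],
  ],
)

```text
t: 2.12
ee_pos: [0.4978, 0.1607, 0.1156]
tool_rot: [175.0, 8.5, 146.1]
contact_force: [-0.3, -0.5, -0.2]
grip_width: -0.0
finger_force: 0.0
```

>>> send_rows(
  commands=[
    [1, [0, 0, 0], [0, 0, 0]],
    [1, [0, 0, 0], [0, 0, 0]],
    [1, [0, 0, 0], [0, 0, 0]],
  ],
)

```text
t: 2.37
ee_pos: [0.4984, 0.1614, 0.1176]
tool_rot: [174.9, 8.6, 146.2]
contact_force: [0.6, 0.2, -0.2]
grip_width: 0.0001
finger_force: 0.0
```

```bash
python3 go.py 30 .019 .002 .015 3
```

```text
panel pos mm [-18.6  33.6  16.5] F panel [ 0.52  0.25 -0.27]
[0.5088 0.1536 0.118 ] [175.    8.6 146.1]
[1, [-0.0043, -0.0003, 0.0005], [0.0, -0.0, 0.001]]
[1, [-0.0043, -0.0003, 0.0005], [0.0, -0.0, 0.001]]
[1, [-0.0043, -0.0003, 0.0005], [0.0, -0.0, 0.001]]
```

>>> send_rows(
  commands=[
    [1, [-0.0043, -0.0003, 0.0005], [0, 0, 0]],
    [1, [-0.0043, -0.0003, 0.0005], [0, 0, 0]],
    [1, [-0.0043, -0.0003, 0.0005], [0, 0, 0]],
    [1, [0, 0, 0], [0, 0, 0]],
    [1, [0, 0, 0], [0, 0, 0]],
  ],
)

```text
t: 2.78
ee_pos: [0.5084, 0.1534, 0.1171]
tool_rot: [175.0, 8.6, 146.3]
contact_force: [-0.1, -0.3, 0.1]
grip_width: 0.0001
finger_force: 0.0
```

>>> send_rows(
  commands=[
    [1, [-0.001, 0, 0], [0, 0, 0]],
    [1, [-0.001, 0, 0], [0, 0, 0]],
    [1, [0, 0, 0], [0, 0, 0]],
  ],
)

```text
t: 3.03
ee_pos: [0.5098, 0.1525, 0.1173]
tool_rot: [175.0, 8.6, 146.3]
contact_force: [-0.0, -0.0, 0.4]
grip_width: 0.0
finger_force: 0.0
```

```bash
python3 go.py 32 .019 0 .015 1;python3 go.py 47 .019 0 .015 4
```

```text
panel pos mm [-6.9 25.4 14.1] F panel [ 0.05 -0.03  0.37]
[0.5113 0.1527 0.1184] [174.7   8.5 144.1]
[1, [-0.0014, 0.001, -0.0009], [-0.0, -0.001, 0.039]]
panel pos mm [-6.9 25.4 14.1] F panel [ 0.05 -0.03  0.37]
[0.5181 0.1527 0.1196] [172.7   6.8 129. ]
[1, [-0.0018, 0.0012, -0.0002], [-0.0, -0.0, 0.075]]
[1, [-0.0017, 0.0013, -0.0002], [-0.0, -0.0, 0.075]]
[1, [-0.0016, 0.0015, -0.0002], [-0.0, -0.0, 0.075]]
[1, [-0.0015, 0.0016, -0.0002], [-0.0, -0.0, 0.075]]
```

>>> send_rows(
  commands=[
    [1, [-0.0018, 0.0012, -0.0002], [0, 0, 0.075]],
    [1, [-0.0017, 0.0013, -0.0002], [0, 0, 0.075]],
    [1, [0, 0, 0], [0, 0, 0]],
  ],
)

```text
t: 3.28
ee_pos: [0.5142, 0.1527, 0.1185]
tool_rot: [173.7, 7.7, 137.5]
contact_force: [-0.5, -0.3, -0.8]
grip_width: -0.0001
finger_force: 0.0
```

```bash
python3 go.py 50 .019 0 .015 4
```

```text
panel pos mm [-2.4 25.9 14.5] F panel [-0.57 -0.35 -0.68]
[0.5194 0.1525 0.1199] [172.3   6.4 126. ]
[1, [-0.001, 0.0009, -0.0001], [-0.0, -0.0, 0.05]]
[1, [-0.001, 0.0009, -0.0001], [-0.0, -0.0, 0.05]]
[1, [-0.0009, 0.001, -0.0001], [-0.0, -0.0, 0.05]]
[1, [-0.0009, 0.001, -0.0001], [-0.0, -0.0, 0.05]]
```

>>> send_rows(
  commands=[
    [1, [-0.001, 0.0009, -0.0001], [0, 0, 0.05]],
    [1, [-0.001, 0.0009, -0.0001], [0, 0, 0.05]],
    [1, [-0.001, 0.001, -0.0001], [0, 0, 0.05]],
    [1, [-0.001, 0.001, -0.0001], [0, 0, 0.05]],
    [1, [0, 0, 0], [0, 0, 0]],
  ],
)

```text
t: 3.7
ee_pos: [0.5193, 0.1524, 0.1197]
tool_rot: [172.3, 6.4, 126.2]
contact_force: [0.3, -0.2, 1.0]
grip_width: -0.0001
finger_force: 0.0
```

```bash
python3 go.py 52 .019 0 .015 1; python3 - <<'E'
from h import *
f=grab_frame("wrist"); g=grab_frame("scene")
a=cv2.resize(f["frame"][180:320,190:370],(720,560)[:2] if 0 else (540,420),interpolation=cv2.INTER_CUBIC)
b=cv2.resize(g["frame"][150:225,320:400],(240,225),interpolation=cv2.INTER_CUBIC)
c=np.zeros((420,790,3),np.uint8); c[:,:540]=a; c[:225,545:785]=b; cv2.imwrite("pics/c2.png",c)
E
```

```text
panel pos mm [ 2.9 25.9 14.9] F panel [ 0.5  -0.22  0.89]
[0.5203 0.1523 0.12  ] [172.1   6.1 124. ]
[1, [-0.0006, 0.0008, -0.0001], [-0.0, -0.001, 0.038]]
```

View pics/c2.png

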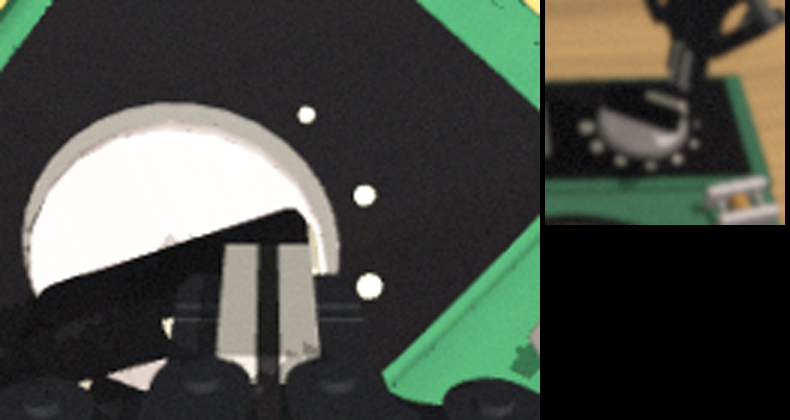

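```bash
python3 - <<'E'
from h import *
from go import cur,m
f=grab_frame("wrist"); np.savez("w2.npz",**f)
p,Rc=cur(); fn=lambda X:((proj(f,X)-[190,180])*3).round(0)
print("tcp",fn(p),"±x11",fn(p+Rc@[.011,0,0]),fn(p-Rc@[.011,0,0]),"±y12",fn(p+Rc@[0,.012,0]),fn(p-Rc@[0,.012,0]),"30 back",fn(p-Rc@[0,0,.03]))
a=np.radians(30)
for xx,yy,z in((.03,.007,.033),(-.03,.007,.033),(.03,-.007,.033),(.03,.007,.009)):
    print("bar",xx,yy,z,fn(M2W(m,panel([xx*np.sin(a)-yy*np.cos(a),xx*np.cos(a)+yy*np.sin(a),z],.07))))
for k in range(3):
    b=k*np.pi/6; print("dot",fn(M2W(m,panel([.042*np.sin(b),.042*np.cos(b),0],.07))))
z=f["z_map"]; 
P=None
# depth of finger tip and bar, skirt
fl=210/np.tan(np.radians(f["vfov"]/2))
def pt(u,v):
    d=np.array([u-f["cx"],v-f["cy"]]);r=np.hypot(*d);th=r/fl;Z=z[v,u];c=np.array([d[0]/r*np.tan(th)*Z,-d[1]/r*np.tan(th)*Z,-Z]);return f["pose"][:3,:3]@c+f["pose"][:3,3]
for cu,cv in((240,250),(240,300),(295,260),(270,225),(120,280),(150,200)):
    X=pt(190+cu//3,180+cv//3); Xm=R.from_euler('z',-m[2]).apply(X-[m[0],m[1],0]); print((cu,cv),"tool mm",(Rc.T@(X-p)*1e3).round(1),"panel mm",(Rp.T@(Xm-panel([0,0,0],.07))*1e3).round(1))
E
```

```text
tcp [266. 203.] ±x11 [266. 151.] [266. 253.] ±y12 [326. 203.] [206. 203.] 30 back [266. 272.]
bar 0.03 0.007 0.033 [306. 248.]
bar -0.03 0.007 0.033 [ 13. 338.]
bar 0.03 -0.007 0.033 [330. 311.]
bar 0.03 0.007 0.009 [301. 198.]
dot [307. 113.]
dot [363. 192.]
dot [367. 282.]
(240, 250) tool mm [ 10.1  -4.1 -41.9] panel mm [-7.  30.8 56.8]
(240, 300) tool mm [  9.8  -3.7 -57.8] panel mm [-6.5 30.8 72.7]
(295, 260) tool mm [ 10.1   4.2 -45. ] panel mm [-0.6 36.2 59.9]
(270, 225) tool mm [-2.9  0.8 -4.3] panel mm [ 5.  24.1 19.1]
(120, 280) tool mm [-13.9 -29.1  -6.5] panel mm [-10.6  -3.7  21.4]
(150, 200) tool mm [ -0.8 -23.6   4.2] panel mm [-15.    9.9  10.7]
```

```bash
python3 - <<'E'
from h import *
from go import cur,m
p,Rc=cur()
for n in("scene","side"):
    f=grab_frame(n);P=cloud(f);T=(P-p)@Rc
    k=(np.abs(T[...,0])<20)&(np.abs(T[...,1])<25e-3)&(T[...,2]>-.09)&(T[...,2]<.006)
    k=(np.abs(T[...,0])<.02)&(np.abs(T[...,1])<.025)&(T[...,2]>-.09)&(T[...,2]<.006)
    print(n,k.sum(),"near fingers, z hist",np.histogram(T[k][:,2]*1e3,bins=range(-90,11,10))[0])
    v,u=np.where(k); print(u.min(),u.max(),v.min(),v.max())
    for b in range(-60,0,10):
        q=T[k&(T[...,2]*1e3>b)&(T[...,2]*1e3<b+10)]*1e3
        if len(q): print(b,len(q),q.min(0).round(),q.max(0).round())
    u0,v0=max(u.min()-25,0),max(v.min()-25,0)
    cv2.imwrite(f"pics/z_{n}.png",cv2.resize(f["frame"][v0:v0+90,u0:u0+90],(540,540),interpolation=cv2.INTER_CUBIC)); 
    fl=210/np.tan(np.radians(f["vfov"]/2)); c=f["pose"][:3,:3].T@(p-f["pose"][:3,3]); print("tcp px crop",((f["cx"]+fl*c[0]/-c[2]-u0)*6,(f["cy"]-fl*c[1]/-c[2]-v0)*6))
a=cv2.hconcat([cv2.imread(f"pics/z_{n}.png")[:, :] for n in("scene","side")]); cv2.imwrite("pics/z.png",cv2.resize(a,(800,400)))
E
```

```text
scene 392 near fingers, z hist [84 38 49 49 38  3 17 62 32 20]
352 378 154 196
-60 49 [-13. -14. -60.] [  6.  13. -50.]
-50 38 [-13. -16. -50.] [  5.  13. -41.]
-40 3 [-11.  -2. -40.] [ -4.   5. -36.]
-30 17 [-19. -21. -22.] [ -7.   7. -20.]
-20 62 [-20. -25. -20.] [ -1.  10. -10.]
-10 32 [-20.  -9. -10.] [-7. 10. -1.]
tcp px crop (np.float64(223.7575396647104), np.float64(354.52965701100555))
side 190 near fingers, z hist [39 20 31 23 23  4 16 13  7 14]
245 263 142 174
-60 23 [-11. -17. -60.] [  7.  11. -50.]
-50 23 [-12. -16. -50.] [  7.  12. -42.]
-40 4 [ -8.  -9. -40.] [  9.  -5. -38.]
-30 16 [-19. -23. -24.] [ -5.   5. -20.]
-20 13 [-19. -20. -20.] [ -6.   5. -12.]
-10 7 [-20. -10.  -9.] [-14.   6.  -1.]
tcp px crop (np.float64(214.65309465954886), np.float64(313.8224659741172))
```

View pics/z.png

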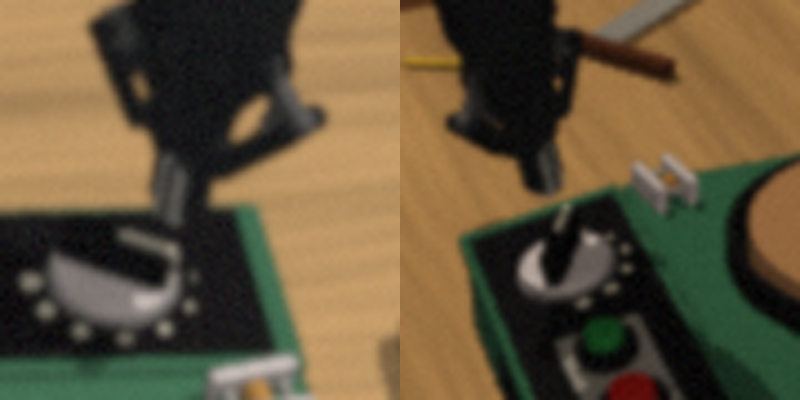

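All three cameras agree that the real fingertip ends about 40 mm short of the reported TCP along tool z. It has been passing above the bar, so nothing has been touched and the selector is still at 2. I'll correct the tip offset and re-approach.

```bash
sed -i 's|^    s=status.state(); return .*|    s=status.state(); Rc=R.from_euler("xyz",s["tool_rot"],degrees=True).as_matrix(); return np.array(s["ee_pos"])-.040*Rc[:,2],Rc  # real tip|' go.py
python3 go.py 30 .019 .012 .050 5
```

```text
panel pos mm [ 2.7 25.7 54.9] F panel [1.02 0.44 0.15]
[0.4945 0.1595 0.151 ] [175.    8.6 146.1]
[1, [0.0033, -0.0022, 0.001], [-0.0, -0.0, -0.069]]
[1, [0.0035, -0.002, 0.001], [-0.0, -0.0, -0.069]]
[1, [0.0036, -0.0017, 0.001], [-0.0, -0.0, -0.069]]
[1, [0.0037, -0.0015, 0.001], [-0.0, -0.0, -0.069]]
[1, [0.0038, -0.0012, 0.001], [-0.0, -0.0, -0.069]]
```

>>> send_rows(
  commands=[
    [1, [0.0033, -0.0022, 0.001], [0, 0, -0.069]],
    [1, [0.0035, -0.002, 0.001], [0, 0, -0.069]],
    [1, [0.0036, -0.0017, 0.001], [0, 0, -0.069]],
    [1, [0.0037, -0.0015, 0.001], [0, 0, -0.069]],
    [1, [0.0038, -0.0012, 0.001], [0, 0, -0.069]],
  ],
)

```text
t: 4.37
ee_pos: [0.5013, 0.159, 0.1114]
tool_rot: [175.0, 8.6, 146.3]
contact_force: [-0.3, -0.4, -0.5]
grip_width: 0.0001
finger_force: 0.0
```

>>> send_rows(
  commands=[
    [1, [0, 0, 0], [0, 0, 0]],
    [1, [0, 0, 0.012], [0, 0, 0]],
    [1, [0, 0, 0.012], [0, 0, 0]],
    [1, [0, 0, 0.008], [0, 0, 0]],
    [1, [0, 0, 0], [0, 0, 0]],
  ],
)

```text
t: 4.78
ee_pos: [0.5064, 0.1583, 0.0784]
tool_rot: [175.1, 8.5, 146.0]
contact_force: [-0.4, -1.1, -0.7]
grip_width: -0.0001
finger_force: 0.0
```

```bash
python3 go.py 30 .019 .002 .017 3
```

```text
panel pos mm [-17.2  31.   16.5] F panel [-0.44 -1.11 -0.62]
[0.5085 0.1536 0.12  ] [175.    8.6 146.1]
[1, [-0.0035, 0.0003, -0.0002], [-0.001, -0.001, -0.001]]
[1, [-0.0035, 0.0003, -0.0002], [-0.001, -0.001, -0.001]]
[1, [-0.0035, 0.0003, -0.0002], [-0.001, -0.001, -0.001]]
```

>>> send_rows(
  commands=[
    [1, [-0.0035, 0.0003, 0], [0, 0, 0]],
    [1, [-0.0035, 0.0003, 0], [0, 0, 0]],
    [1, [-0.0035, 0.0003, 0], [0, 0, 0]],
    [1, [0, 0, 0], [0, 0, 0]],
  ],
)

```text
t: 5.12
ee_pos: [0.5169, 0.1537, 0.0823]
tool_rot: [174.9, 8.6, 146.0]
contact_force: [-1.4, 0.2, -0.9]
grip_width: 0.0002
finger_force: 0.2
```

>>> send_rows(
  commands=[
    [1, [-0.001, 0, 0], [0, 0, 0]],
    [1, [-0.001, 0, 0], [0, 0, 0]],
    [1, [-0.001, 0, 0], [0, 0, 0]],
    [1, [0, 0, 0], [0, 0, 0]],
  ],
)

```text
t: 5.45
ee_pos: [0.5186, 0.153, 0.0825]
tool_rot: [174.9, 8.5, 146.0]
contact_force: [-2.4, 4.9, 1.3]
grip_width: 0.0003
finger_force: 2.5
```

```bash
python3 go.py 42 .019 0 .017 4
```

```text
panel pos mm [-4.2 26.3 18.3] F panel [-2.47  4.78  1.71]
[0.5155 0.1529 0.1212] [173.3   7.4 134. ]
[1, [-0.0008, 0.0004, 0.0003], [0.0, -0.001, 0.052]]
[1, [-0.0008, 0.0005, 0.0003], [0.0, -0.001, 0.052]]
[1, [-0.0008, 0.0005, 0.0003], [0.0, -0.001, 0.052]]
[1, [-0.0007, 0.0005, 0.0003], [0.0, -0.001, 0.052]]
```

Contact. Pushing round to about 48°.

>>> send_rows(
  commands=[
    [1, [-0.0008, 0.0004, 0.0003], [0, 0, 0.052]],
    [1, [-0.0008, 0.0005, 0.0003], [0, 0, 0.052]],
    [1, [-0.0008, 0.0005, 0.0003], [0, 0, 0.052]],
    [1, [-0.0008, 0.0005, 0.0003], [0, 0, 0.052]],
    [1, [0, 0, 0], [0, 0, 0]],
  ],
)

```text
t: 5.87
ee_pos: [0.523, 0.1515, 0.0819]
tool_rot: [173.2, 7.4, 133.9]
contact_force: [0.2, 0.7, 0.0]
grip_width: 0.0001
finger_force: 0.0
```

```bash
python3 go.py 50 .019 0 .017 3
```

```text
panel pos mm [-0.  25.2 16.9] F panel [ 0.13  0.67 -0.01]
[0.5191 0.1525 0.1218] [172.3   6.4 126. ]
[1, [-0.0006, 0.0009, -0.0], [0.0, -0.0, 0.046]]
[1, [-0.0005, 0.0009, -0.0], [0.0, -0.0, 0.046]]
[1, [-0.0005, 0.0009, -0.0], [0.0, -0.0, 0.046]]
```

```bash
python3 go.py 58 .019 0 .017 4; cat > knob.py <<'E'
from h import *
# selector angle from the pointer/bar in the scene view: bar top points in panel frame
m=np.load("m.npy"); Q=[]
for n in("scene","side"):
    P=cloud(grab_frame(n)); X=(P-[m[0],m[1],0])@R.from_euler('z',m[2]).as_matrix(); L=(X-panel([0,0,0],.07))@Rp
    k=(np.hypot(L[...,0],L[...,1])<.034)&(L[...,2]>.014)&(L[...,2]<.037); q=L[k]; Q.append(q)
    w,V=np.linalg.eigh(np.cov((q[:,:2]).T)); print(n,len(q),"bar axis theta",np.degrees(np.arctan2(V[0,1],V[1,1])).round(1)%180)
E
python3 knob.py
```

```text
panel pos mm [-0.  25.2 16.9] F panel [ 0.13  0.67 -0.01]
[0.5225 0.1516 0.1225] [171.5   5.3 118.1]
[1, [-0.0012, 0.0011, -0.0], [0.0, -0.0, 0.069]]
[1, [-0.0011, 0.0012, -0.0], [0.0, -0.0, 0.069]]
[1, [-0.001, 0.0013, -0.0], [0.0, -0.0, 0.069]]
[1, [-0.0009, 0.0014, -0.0], [0.0, -0.0, 0.069]]
scene 290 bar axis theta 48.0
side 171 bar axis theta 59.400000000000006
```

The force dropped and the bar reads about 60°, so it's in click 3. On to the next click.

>>> send_rows(
  commands=[
    [1, [-0.0012, 0.0011, 0], [0, 0, 0.069]],
    [1, [-0.0011, 0.0012, 0], [0, 0, 0.069]],
    [1, [-0.001, 0.0013, 0], [0, 0, 0.069]],
    [1, [-0.0009, 0.0014, 0], [0, 0, 0.069]],
    [1, [0, 0, 0], [0, 0, 0]],
  ],
)

```text
t: 6.38
ee_pos: [0.5292, 0.1512, 0.0827]
tool_rot: [171.5, 5.2, 118.2]
contact_force: [0.0, 0.2, 0.4]
grip_width: 0.0001
finger_force: 0.0
```

```bash
python3 go.py 72 .019 0 .017 4
```

```text
panel pos mm [ 6.3 25.3 16.7] F panel [0.07 0.19 0.44]
[0.5282 0.1489 0.1235] [170.5   3.1 104.2]
[1, [-0.0013, 0.001, -0.0001], [-0.0, -0.0, 0.062]]
[1, [-0.0013, 0.0011, -0.0001], [-0.0, -0.0, 0.062]]
[1, [-0.0012, 0.0012, -0.0001], [-0.0, -0.0, 0.062]]
[1, [-0.0011, 0.0012, -0.0001], [-0.0, -0.0, 0.062]]
```

>>> send_rows(
  commands=[
    [1, [-0.0013, 0.001, 0], [0, 0, 0.062]],
    [1, [-0.0013, 0.0011, 0], [0, 0, 0.062]],
    [1, [-0.0012, 0.0012, 0], [0, 0, 0.062]],
    [1, [-0.0011, 0.0012, 0], [0, 0, 0.062]],
    [1, [0, 0, 0], [0, 0, 0]],
  ],
)

```text
t: 6.8
ee_pos: [0.5349, 0.1486, 0.0837]
tool_rot: [170.5, 3.0, 104.2]
contact_force: [-0.3, 0.6, 0.6]
grip_width: -0.0001
finger_force: 0.5
```

```bash
python3 go.py 76 .019 0 .017 2;python3 go.py 88 .019 0 .017 5; python3 knob.py
```

```text
panel pos mm [12.2 23.  16.6] F panel [-0.23  0.53  0.63]
[0.5297 0.1479 0.1238] [170.3   2.4 100.3]
[1, [-0.0008, 0.0008, -0.0002], [-0.001, -0.001, 0.035]]
[1, [-0.0007, 0.0008, -0.0002], [-0.001, -0.001, 0.035]]
panel pos mm [12.2 23.  16.6] F panel [-0.23  0.53  0.63]
[0.5337 0.1443 0.1245] [170.    0.3  88.4]
[1, [-0.0012, 0.0009, -0.0001], [-0.0, -0.0, 0.056]]
[1, [-0.0012, 0.001, -0.0001], [-0.0, -0.0, 0.056]]
[1, [-0.0011, 0.001, -0.0001], [-0.0, -0.0, 0.056]]
[1, [-0.001, 0.0011, -0.0001], [-0.0, -0.0, 0.056]]
[1, [-0.001, 0.0012, -0.0001], [-0.0, -0.0, 0.056]]
scene 253 bar axis theta 64.7
side 166 bar axis theta 69.1
```

>>> send_rows(
  commands=[
    [1, [-0.0008, 0.0008, 0], [0, 0, 0.035]],
    [1, [-0.0007, 0.0008, 0], [0, 0, 0.035]],
    [1, [0, 0, 0], [0, 0, 0]],
  ],
)

```text
t: 7.15
ee_pos: [0.537, 0.1474, 0.0841]
tool_rot: [170.3, 2.4, 100.3]
contact_force: [0.2, 0.2, -0.2]
grip_width: 0.0001
finger_force: 0.0
```

```bash
python3 go.py 88 .019 0 .017 4; python3 knob.py
```

```text
panel pos mm [14.4 21.9 16.7] F panel [ 0.15  0.21 -0.26]
[0.5337 0.1443 0.1245] [170.    0.3  88.4]
[1, [-0.001, 0.0008, -0.0001], [-0.0, -0.0, 0.053]]
[1, [-0.001, 0.0008, -0.0001], [-0.0, -0.0, 0.053]]
[1, [-0.0009, 0.0009, -0.0001], [-0.0, -0.0, 0.053]]
[1, [-0.0009, 0.0009, -0.0001], [-0.0, -0.0, 0.053]]
scene 236 bar axis theta 72.9
side 184 bar axis theta 84.9
```

The side reading jumped, so it's in click 4. Advancing to 88°, then pushing on to about 105° and checking.

>>> send_rows(
  commands=[
    [1, [-0.001, 0.0008, 0], [0, 0, 0.053]],
    [1, [-0.001, 0.0008, 0], [0, 0, 0.053]],
    [1, [-0.0009, 0.0009, 0], [0, 0, 0.053]],
    [1, [-0.0009, 0.0009, 0], [0, 0, 0.053]],
    [1, [0, 0, 0], [0, 0, 0]],
  ],
)

```text
t: 7.67
ee_pos: [0.5407, 0.144, 0.0848]
tool_rot: [170.1, 0.3, 88.2]
contact_force: [0.0, -0.6, 1.0]
grip_width: 0.0
finger_force: 0.0
```

```bash
python3 go.py 100 .019 0 .017 4; python3 knob.py
```

```text
panel pos mm [18.4 18.8 16.7] F panel [ 0.22 -0.58  0.94]
[0.5369 0.1398 0.1251] [170.1  -1.7  76.6]
[1, [-0.0011, 0.0008, -0.0001], [-0.0, -0.0, 0.052]]
[1, [-0.0011, 0.0009, -0.0001], [-0.0, -0.0, 0.052]]
[1, [-0.001, 0.0009, -0.0001], [-0.0, -0.0, 0.052]]
[1, [-0.001, 0.001, -0.0001], [-0.0, -0.0, 0.052]]
scene 212 bar axis theta 81.8
side 170 bar axis theta 87.0
```

>>> send_rows(
  commands=[
    [1, [-0.0011, 0.0008, 0], [0, 0, 0.052]],
    [1, [-0.0011, 0.0009, 0], [0, 0, 0.052]],
    [1, [-0.001, 0.0009, 0], [0, 0, 0.052]],
    [1, [-0.001, 0.001, 0], [0, 0, 0.052]],
    [1, [0, 0, 0], [0, 0, 0]],
  ],
)

```text
t: 8.18
ee_pos: [0.5435, 0.1398, 0.0853]
tool_rot: [170.2, -1.8, 76.6]
contact_force: [0.1, 1.9, 0.5]
grip_width: 0.0001
finger_force: 0.7
```

```bash
python3 go.py 106 .019 0 .017 3; python3 knob.py
```

```text
panel pos mm [21.5 14.7 16.6] F panel [0.02 1.9  0.48]
[0.5381 0.1374 0.1254] [170.4  -2.7  70.7]
[1, [-0.0008, 0.0007, -0.0001], [-0.001, -0.0, 0.035]]
[1, [-0.0007, 0.0007, -0.0001], [-0.001, -0.0, 0.035]]
[1, [-0.0007, 0.0008, -0.0001], [-0.001, -0.0, 0.035]]
scene 193 bar axis theta 92.3
side 169 bar axis theta 93.2
```

>>> send_rows(
  commands=[
    [1, [-0.0008, 0.0007, 0], [0, 0, 0.035]],
    [1, [-0.0007, 0.0007, 0], [0, 0, 0.035]],
    [1, [-0.0007, 0.0008, 0], [0, 0, 0.035]],
    [1, [0, 0, 0], [0, 0, 0]],
  ],
)

```text
t: 8.62
ee_pos: [0.5452, 0.1366, 0.0857]
tool_rot: [170.4, -2.8, 70.6]
contact_force: [-0.3, -0.4, 0.7]
grip_width: -0.0003
finger_force: 0.0
```

```bash
python3 go.py 110 .019 0 .017 2; python3 knob.py
```

```text
panel pos mm [23.4 11.8 16.7] F panel [-0.18 -0.39  0.77]
[0.5388 0.1357 0.1255] [170.6  -3.4  66.7]
[1, [-0.0006, 0.0005, -0.0002], [-0.001, 0.0, 0.034]]
[1, [-0.0005, 0.0005, -0.0002], [-0.001, 0.0, 0.034]]
scene 141 bar axis theta 96.7
side 177 bar axis theta 103.4
```

Force has dropped, so it snapped. Backing off, lifting and checking.

>>> send_rows(
  commands=[
    [1, [0.006, 0, 0], [0, 0, 0]],
    [1, [0.006, 0, 0], [0, 0, 0]],
    [1, [0, 0, -0.02], [0, 0, 0]],
    [1, [0, 0, -0.03], [0, 0, 0]],
    [1, [0, 0, -0.03], [0, 0, 0]],
  ],
)

```text
t: 9.13
ee_pos: [0.5347, 0.1494, 0.1652]
tool_rot: [170.6, -2.7, 70.7]
contact_force: [0.9, 1.0, -0.3]
grip_width: -0.0
finger_force: 0.0
```

```bash
python3 knob.py; python3 - <<'E'
from h import *
f=grab_frame("wrist"); np.savez("w3.npz",**f); cv2.imwrite("pics/w3.png",f["frame"])
E
```

```text
scene 183 bar axis theta 121.2
side 150 bar axis theta 120.6
```

View pics/w3.png

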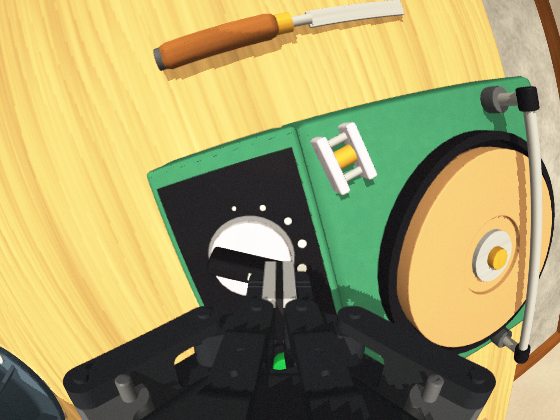

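The bar now reads 121°, so the selector is at speed 5: its pointer aims at the fifth dot, near (302,268). Now the start button.

```bash
cat > btn.py <<'E'
import sys; from go import *
h=float(sys.argv[1]); _,Rt=pose(90,0,0,0); B=panel([0,0,.022],-.036); X=M2W(m,B+Rp@[0,0,h])
p,Rc=cur(); print("tip rel button mm",(Rw.T@(p-M2W(m,B))*1e3).round(1),"F",(Rw.T@status.state()["contact_force"]).round(2)); rows(p,Rc,X,Rt,int(sys.argv[2]))
E
python3 btn.py .035 5
```

```text
tip rel button mm [ 28.5 130.5  76.9] F [ 0.37  0.8  -0.38]
[1, [-0.0267, 0.0017, 0.0083], [0.001, -0.001, -0.056]]
[1, [-0.0267, 0.0002, 0.0083], [0.001, -0.001, -0.056]]
[1, [-0.0267, -0.0013, 0.0083], [0.001, -0.001, -0.056]]
[1, [-0.0266, -0.0028, 0.0083], [0.001, -0.001, -0.056]]
[1, [-0.0264, -0.0042, 0.0084], [0.001, -0.001, -0.056]]
```

>>> send_rows(
  commands=[
    [1, [-0.0267, 0.0017, 0.008], [0, 0, -0.056]],
    [1, [-0.0267, 0.0002, 0.008], [0, 0, -0.056]],
    [1, [-0.0267, -0.0013, 0.008], [0, 0, -0.056]],
    [1, [-0.0266, -0.0028, 0.008], [0, 0, -0.056]],
    [1, [-0.0264, -0.0042, 0.008], [0, 0, -0.056]],
  ],
)

```text
t: 9.7
ee_pos: [0.505, 0.0192, 0.119]
tool_rot: [170.1, -0.0, 86.6]
contact_force: [0.2, -0.2, -0.1]
grip_width: -0.0001
finger_force: 0.0
```

>>> send_rows(
  commands=[
    [1, [0, 0, 0], [0, 0, 0]],
    [1, [0, 0, 0], [0, 0, 0]],
    [1, [0, 0, 0], [0, 0, 0]],
  ],
)

```text
t: 9.95
ee_pos: [0.5061, 0.0203, 0.1202]
tool_rot: [170.1, -0.1, 86.3]
contact_force: [0.4, -0.9, 0.7]
grip_width: -0.0004
finger_force: 0.0
```

```bash
python3 btn.py .005 3; python3 knob.py; python3 - <<'E'
from h import *
a,b=[cv2.resize(grab_frame(n)["frame"][v:v+100,u:u+130],(400,308),interpolation=cv2.INTER_CUBIC) for n,u,v in(("scene",250,130),("side",210,130))]
cv2.imwrite("pics/b.png",cv2.hconcat([a,b]))
E
```

```text
tip rel button mm [-1.9 -0.8 34.2] F [ 0.51 -0.86  0.57]
[1, [0.0003, 0.0007, 0.0097], [-0.001, -0.0, -0.001]]
[1, [0.0003, 0.0007, 0.0097], [-0.001, -0.0, -0.001]]
[1, [0.0003, 0.0007, 0.0097], [-0.001, -0.0, -0.001]]
scene 179 bar axis theta 121.2
side 19 bar axis theta 109.6
```

View pics/b.png

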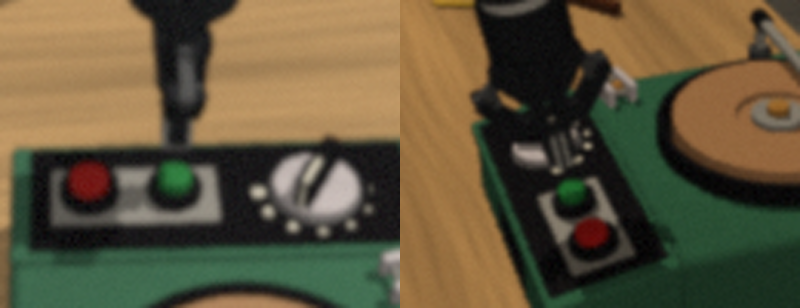

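The tip hovers above the green button, which is at about (175,178) in the left panel, clear of the red one. The selector's pointer aims down-left at dot 5. Descending.

>>> send_rows(
  commands=[
    [1, [0.0003, 0.0007, 0.0097], [0, 0, 0]],
    [1, [0.0003, 0.0007, 0.0097], [0, 0, 0]],
    [1, [0.0003, 0.0007, 0.0097], [0, 0, 0]],
    [1, [0, 0, 0], [0, 0, 0]],
    [1, [0, 0, 0.002], [0, 0, 0]],
  ],
)

```text
t: 10.57
ee_pos: [0.5129, 0.0207, 0.0895]
tool_rot: [170.2, -0.1, 86.4]
contact_force: [-2.7, 1.0, 2.5]
grip_width: 0.0001
finger_force: 1.6
```

>>> send_rows(
  commands=[
    [1, [0, 0, 0.002], [0, 0, 0]],
    [1, [0, 0, 0.002], [0, 0, 0]],
    [1, [0, 0, 0.0015], [0, 0, 0]],
    [1, [0, 0, 0], [0, 0, 0]],
  ],
)

```text
t: 10.9
ee_pos: [0.5137, 0.0206, 0.0865]
tool_rot: [170.0, -0.1, 86.4]
contact_force: [-13.4, 1.5, 23.6]
grip_width: -0.0001
finger_force: 13.0
```

```bash
python3 btn.py -.006 1
```

```text
tip rel button mm [-0.3 -0.  -0.3] F [-9.16  0.7  25.61]
[1, [0.0, 0.0004, 0.0057], [-0.001, -0.001, -0.001]]
```

25 N along the normal, well past the 5 N needed for fully in. Releasing and retreating.

>>> send_rows(
  commands=[
    [1, [0, 0, -0.004], [0, 0, 0]],
    [1, [0, 0, -0.006], [0, 0, 0]],
    [1, [0, 0, -0.02], [0, 0, 0]],
    [1, [0, 0, -0.035], [0, 0, 0]],
    [1, [0, 0, -0.035], [0, 0, 0]],
  ],
)

```text
t: 11.32
ee_pos: [0.4961, 0.0211, 0.1838]
tool_rot: [170.2, -0.0, 86.4]
contact_force: [1.4, 0.0, 0.7]
grip_width: -0.0004
finger_force: 0.0
```

>>> send_rows(
  commands=[
    [1, [0, 0, -0.03], [0, 0, 0]],
    [1, [0, 0, 0], [0, 0, 0]],
    [1, [0, 0, 0], [0, 0, 0]],
    [1, [0, 0, 0], [0, 0, 0]],
  ],
)

```text
t: 11.65
ee_pos: [0.4918, 0.0215, 0.2125]
tool_rot: [170.1, -0.0, 86.4]
contact_force: [-0.1, 0.2, -0.2]
grip_width: -0.0002
finger_force: 0.0
```

```bash
python3 knob.py; python3 - <<'E'
from h import *
f=grab_frame("wrist"); g=grab_frame("scene"); print(status.state()["t"],status.state()["contact_force"])
c=cv2.hconcat([cv2.resize(f["frame"],(400,300)),cv2.resize(g["frame"][150:240,240:400],(400,300)[:2],interpolation=cv2.INTER_CUBIC)]); cv2.imwrite("pics/e.png",c)
F=g;P=cloud(F);b,gg,r=[F["frame"][...,i].astype(int) for i in range(3)]
k=(gg>90)&(r<70)&(b<110)&(gg>r+50)&(P[...,2]>.105)&(P[...,2]<.15)&(np.linalg.norm(P[...,:2]-[.507,.021],axis=-1)<.03)
print("green",k.sum(),P[k].mean(0),P[k].max(0))
E
```

```text
scene 182 bar axis theta 121.2
side 153 bar axis theta 118.2
11.85 [-0.03431187  0.49691829 -0.40801947]
green 65 [0.50881702 0.02026901 0.12792477] [0.51870038 0.03033385 0.13107859]
```

View pics/e.png

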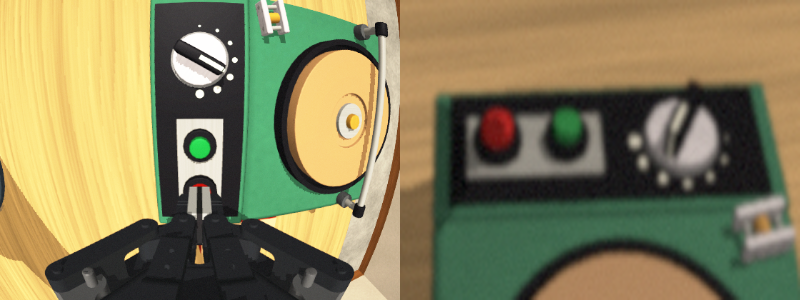

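The pointer, at about (212,64), aims at the fifth dot. The green button, at (200,148), is back out, and nothing else has moved. Handing in.

```bash
python3 -c "
from station import ticket; print(ticket.finish_job())"
```

```text
the job is handed in; nothing more can be done
None
```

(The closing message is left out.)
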